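Push a sweet carton into the date coder's guides and stamp it

TASK

Put the best-before date on the teal carton. Without gripping or lifting it, push it along the worktop with the fingertips until it sits square in the corner of the date coder's guides, one long side flush against the side guide and its leading end (the one with the blank white date panel) flush against the end stop, under the stamp head. Then press the coder's black knob all the way down with the fingertips to print, keep it down for half a second, let it come back up, and leave the carton sitting in the guides; the print pad must not touch the carton before it is fully home, and the other goods are left where they are.

Things in the scene. Friction and masses are not known exactly. Their poses are not given: they have to be found in the camera images.
- teal_carton: the carton to be dated: teal and red box, 120 long x 50 wide x 35 high as it lies on its broad side on the worktop, rigid, about 0.12 kg, slides freely. As it lies its own y runs along its length, its z (level) along its width, its x is vertical. Origin: middle of one long side face. Starts right of the coder and nearer the robot, its length within 25 degrees of the robot's x axis
- carton_mid (a point): centre of the teal carton (17.5 above the worktop as it lies); axes as the carton's body
- date_panel (a point): centre of the blank white panel for the date, 30 x 34, on the carton's upper face, 38 from carton_mid towards the carton's own -y: the leading end, which already points away from the robot at the start. With the carton home it lies right under the print pad
- date_coder: green hand-operated bench date coder, screwed down; place and yaw (-0.15 to 0.2 rad) vary. Origin and axes as point guide_corner, z up. A 12 high foot lies behind the end stop (x = 6 to 106, y = -90 to 40); a column on it (x = 32 to 68, y = -47 to -3) carries the stamp head
- guide_corner (a point): inside corner of the two steel guides, on the worktop; coder's axes. End stop: face in the plane x = 0, y = -95 to 15, 24 high, 6 thick. Side guide: face in the plane y = 0, x = -260 to 0, 22 high, 4 thick, with a flange to y = 30, 6 high over its screws. The carton's home is x = -120 to 0, y = -50 to 0 (centre -60, -25), reached by pushing towards +x and +y, sliding on the worktop itself
- print_pad: the coder's print pad; origin at the centre of its rubber underside, in the coder's frame at x = -22, y = -25, 44 above the worktop at rest, so 9 clear of the carton's top; goes down with the plunger. The pad unit is 36 x 40; over it the fixed head spans x = -44 to 68, y = -49 to -1, z = 82 to 119
- knob_top (a point): centre of the top of the coder's black mushroom knob, 40 across, 166 above the worktop at rest, at x = -22, y = -25 in the coder's frame, nothing above it; it goes down with the plunger
- plunger (a joint): travel of the knob and plunger in m: 0 up, 0.014 fully down against its own stop. A spring returns it; the push needed grows from about 2 N to about 5 N at the bottom, and to about 10 N with the carton under the sprung pad, which meets the carton after 9 mm
- cream_carton: bystander: cream and orange carton standing on edge, 30 x 110 x 65 high, already dated, left of the coder; origin at the centre of its underside
- red_green_carton: bystander: green and red carton standing on edge, 28 x 85 x 60 high, already dated, beside the cream one; origin at the centre of its underside
- service_bell: bystander: counter bell with black foot, diameter 79, 64 high, at the right; origin at the centre of its underside
- choc_bar_a: bystander: flat teal and yellow chocolate bar, 58 x 173 x 13 thick, at the right edge; origin at the centre of its underside
- choc_bar_b: bystander: the other flat chocolate bar, 58 x 168 x 13 thick, beside the first; origin at the centre of its underside
- scoop: bystander: steel sweet scoop with a round handle, 149 x 52 x 28 high, at the near left; origin at the centre of its underside
Things that resemble listed ones, but are neither listed nor needed, are in the scene too. Leave any blue or pink look-alike of the teal_carton alone.

How it is judged:
By the outcome, as a careful person would: the job done as asked, in the order asked, and still so for the second after the job is handed in, with the robot touching nothing.
It also fails if it takes over 67 s, if anything falls off the work surface, if the arm or the gripper's body presses on something with over 40 N, if the wrist force passes 120 N, or if a joint passes its speed limit or range.

ROBOT

A 6-joint arm with a two-finger parallel gripper is mounted at the origin on the work surface; the furniture and walls round the work are solid. World frame = base frame: x ahead of the robot, y to its left, z up, the work surface at z = 0. Lengths are in m, angles in rad, forces in N, time in s.
With the tool pointing down it reaches from about 0.425 to 0.95 m from the base axis. Payload 3.5 kg.
Tool frame: the origin (TCP) lies between the finger pads; the fingertips stand 22 mm ahead of it and the grasp point (between the pads) lies 3 mm ahead of it (ctrl.nose_length is the z of the fingertips in the tool frame, in m); z points along the fingers, y is the line along which they close (so a half turn about z gives the same grasp; the last joint's range is limited). The gripper opens to 85 mm and grips with 20 to 120 N. Pads are 22 mm wide; open, the fingers measure 114 mm over their backs; the gripper's body (76 mm by 85 mm) begins 54 mm behind the grasp point. The pads swing forward as they close: fully open they stand 13 mm farther back than shut.
Start: joints at [1.003, 0.286, 1.577, -0, 1.279, -0.15], TCP at [0.274, 0.617, 0.253] pointing down, gripper open.
Joint ranges: [-2.77, 2.77], [-0.9, 2.22], [0.21, 2.48], [-1.53, 4.67], [0.24, 2.81], [-2.84, 2.84]. Speed limits (rad/s): [2.79, 2.79, 3.14, 3.14, 3.14, 3.14].

INTERFACE

Orientations are given as a unit quaternion [x, y, z, w].
In Python, from plant import ctrl gives the robot as it stands. The module is installed in compiled form; this text tells all that it offers.
- The arm moves only by the tool send_rows, never from a script. Its argument "rows" is text: rows parted by semicolons, each of 7 numbers parted by spaces: the turn, a rotation vector about the tool's x, y, z in normalised numbers (1 is 90 degrees), then the shift along the tool's x, y, z in normalised numbers (1 is 1000 mm), then the opening, from -1 (shut) to 1 (fully open). A call has 1 to 8 rows; each row is the pose to reach, as a shift and turn from the pose commanded when the call began, along the tool's axes at that moment; what a row does not reach only later rows make up. A row lasts 1/8 s, in which the tool goes at most 62.5 mm and 10.7 degrees, less where a joint would pass 70% of its speed; a pose out of reach is approached as far as the arm can. Shift and turn numbers lie between -1 and 1, and a call with a number outside is refused. A call with a gripper value outside its range is refused whole. The fingers move at their own pace and stop on an object; "grip_force" is the grip in N (left out, the last holds). Time passes only in rows, so rows that repeat a pose let the fingers close. It gives the time, the measured TCP pose, the force, the opening and the grip force at its end, in the units of the state.
- ctrl.get_state(): the state, without advancing time (a new reading comes with each control period).
- ctrl.read_camera(name): name is "scene" or "top" or "wrist"; returns a dict with "color" (384x512x3 uint8, red, green, blue), "fx", "fy", "cx", "cy" (pixels), "extrinsics" (4x4, takes a point from world to camera coordinates). Camera axes: x right, y down, z forward; pixel columns grow to the right and rows downward; lengths in m; the calibration is good to about 2 mm. A picture is of the moment at which its call begins. There is no depth.
- ctrl.sign_off(): hands the job in; it is judged then, once.
Trained networks look in a picture, given as the dict that the camera call returned (one of the last four; its "shot" number tells which), for a name from the list of things; names that differ only in an ending like _2 or _b are one class to them, and where a whole thing is asked for, a point or a joint stands for the part that bears it (a point fixed in the world has none). Each returns a list of dicts, best first, with "p" (0 to 1); they miss things now and then, are a little off and sometimes report something else, mostly with a low value. They report only what shows in the picture. A call takes as long as a camera call. They do not tell look-alikes from the thing itself.
- ctrl.look_for(picture, target): "position" ([x, y, z] in m, in the coordinates of the camera as it stood for that picture, good to about 4 mm: the middle of the surface that is visible of it).
The state is a dict: "time": time; "qpos": joint angles; "dq": joint speeds; "joint_efforts": joint torques, N m; "eef_pos": TCP position; "tcp_rot": TCP orientation; "contact_force": force on the tool from outside, world axes, zero at the start; "wrist_torque": the same for the moment, N m; "opening": opening from 0.0 (shut) to 1.0 (fully open); "finger_force": force on a finger pad.
Only numpy, scipy, OpenCV 4.12 (cv2) and the standard library are available. Lean on these libraries where they do the work, as an engineer would, in place of code of your own. Each camera call takes 0.05 s, during which the arm holds its last target. There are 200 camera calls.

## Working session

There is one attempt and no reset: what is moved stays moved. The work goes in short steps, Python scripts to look and compute and a tool call to move; the robot and the scene stay as the last step left them, time stands still between calls to the robot, and variables do not carry over. Pictures are saved under pics/ and viewed, at most 13 in all, crops included, and the job is handed in when it is done.

Besides the shell and the picture viewer there is one more tool, called after ">>>" as a command line: name --argument value ..., lists and objects as JSON in quotes. send_rows: Moves the arm, as the interface text tells. Its arguments: {"type":"object","properties":{"rows":{"type":"string"},"grip_force":{"type":"number"}},"required":["rows"]}

```bash
mkdir -p pics; cat > h.py <<'E'
import numpy as np, cv2
from plant import ctrl
def w(pic,p):
    E=np.array(pic["extrinsics"]); return np.linalg.inv(E)@np.r_[p,1]
def ray(pic,u,v,z):
    E=np.linalg.inv(np.array(pic["extrinsics"])); d=E[:3,:3]@np.array([(u-pic["cx"])/pic["fx"],(v-pic["cy"])/pic["fy"],1]); o=E[:3,3]
    return o+d*(z-o[2])/d[2]
def proj(pic,P):
    c=(np.array(pic["extrinsics"])@np.r_[P,1]); return pic["fx"]*c[0]/c[2]+pic["cx"],pic["fy"]*c[1]/c[2]+pic["cy"]
E
python3 - <<'E'
from h import *
np.set_printoptions(precision=4,suppress=True)
s=ctrl.get_state(); print(s["time"],s["eef_pos"],s["tcp_rot"],s["contact_force"],ctrl.nose_length)
ims=[]
for n in("top","scene"):
    p=ctrl.read_camera(n); cv2.imwrite(f"pics/{n}0.png",p["color"][:,:,::-1])
    print(n,p["fx"],np.linalg.inv(np.array(p["extrinsics"]))[:3,3])
    for t in("teal_carton","date_panel","date_coder","knob_top","print_pad","guide_corner"):
        try:
            for r in ctrl.look_for(p,t)[:4]:
                q=w(p,r["position"])[:3]; print(t,round(r["p"],2),q,np.round(proj(p,q)))
        except Exception as e: print(t,e)
E
```

```text
0.0 [0.2735 0.6164 0.252 ] [ 0.2074  0.9783 -0.0011 -0.0004] [-0.5702  0.9627  0.3149] 0.022
top 358.49414130445194 [ 0.3012 -0.0366  1.3091]
teal_carton 0.75 [ 0.6533 -0.1226  0.0372] [275. 153.]
teal_carton 0.7 [ 0.3564 -0.1446  0.0368] [284. 234.]
teal_carton 0.68 [ 0.5033 -0.0541  0.0361] [257. 194.]
teal_carton 0.68 [ 0.5106 -0.2245  0.0338] [304. 191.]
date_panel 0.88 [ 0.6526 -0.122   0.0306] [275. 154.]
date_panel 0.85 [ 0.5006 -0.053   0.0372] [257. 195.]
date_panel 0.83 [ 0.5131 -0.2246  0.0336] [304. 190.]
date_panel 0.83 [ 0.3576 -0.1431  0.0369] [284. 234.]
date_coder 0.77 [0.6929 0.1091 0.0076] [213. 146.]
guide_corner 0.85 [0.6944 0.1116 0.0095] [212. 146.]
scene 396.40164692807093 [-0.2177 -0.7682  0.7674]
teal_carton 0.86 [ 0.4973 -0.2321  0.0293] [302. 247.]
teal_carton 0.84 [ 0.6305 -0.1425  0.0321] [308. 215.]
teal_carton 0.58 [ 0.341  -0.1576  0.0325] [245. 258.]
date_panel 0.62 [ 0.6313 -0.1375  0.0296] [307. 215.]
date_panel 0.59 [ 0.4911 -0.0622  0.0319] [260. 221.]
date_panel 0.59 [ 0.498  -0.2328  0.0351] [303. 246.]
date_panel 0.59 [ 0.3414 -0.1587  0.032 ] [245. 258.]
date_coder 0.71 [0.6835 0.088  0.0173] [269. 185.]
knob_top 0.63 [ 0.462  -0.3773  0.0137] [335. 284.]
knob_top 0.59 [0.6686 0.0919 0.119 ] [266. 162.]
guide_corner 0.78 [0.6868 0.0898 0.0178] [269. 185.]
```

```bash
python3 - <<'E'
import cv2
a=cv2.imread("pics/top0.png")[90:290,150:350]; cv2.imwrite("pics/topc.png",cv2.resize(a,(600,600),interpolation=cv2.INTER_CUBIC))
a=cv2.imread("pics/scene0.png")[130:310,180:420]; cv2.imwrite("pics/scenec.png",cv2.resize(a,(800,600),interpolation=cv2.INTER_CUBIC))
E
```

```text
(no output)
```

View pics/topc.png

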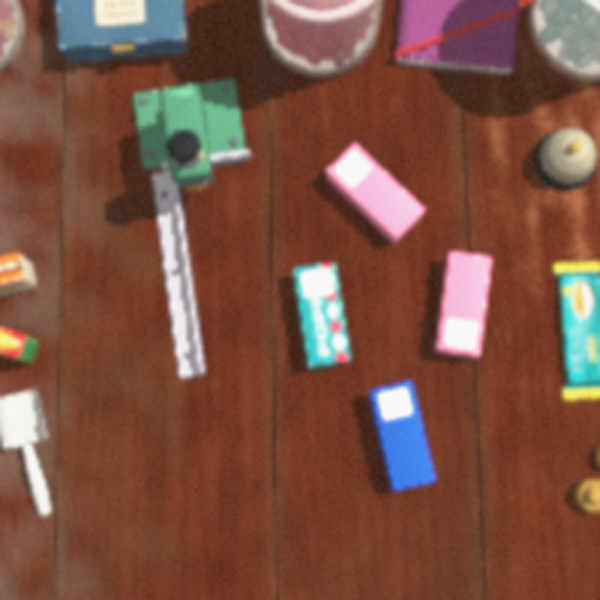

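View pics/scenec.png

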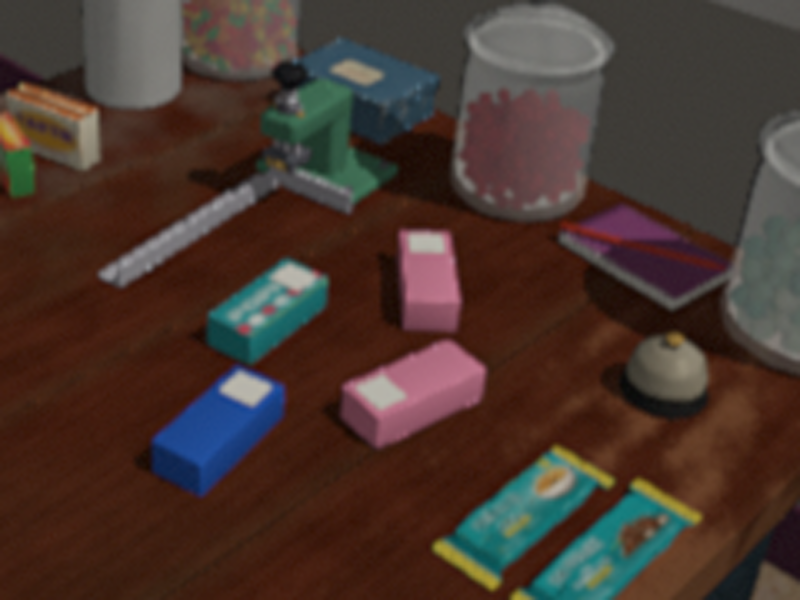

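The candidates in the top crop are teal (322,315), pink (375,193), pink (465,303) and blue (403,437). Only the one at (322,315) is teal and red with its panel pointing away from the robot, and the scene crop (268,310) confirms it. The coder is at (185,140) in the top crop, with its side guide running from (165,175) to (190,375). Next I'll move the wrist camera over the area.

Units first: shifts go in shares of 1000 mm and turns go in shares of 90 degrees. So -360 mm / 1000 = -0.36, -190 mm / 1000 = -0.19, 59 degrees / 90 = 0.6556.

>>> send_rows --rows "0 0 0.0778 -0.057 -0.058 -0.012 1;0 0 0.1556 -0.114 -0.117 -0.024 1;0 0 0.2444 -0.1 -0.16 -0.04 1;0 0 0.3333 -0.15 -0.21 -0.06 1;0 0 0.4222 -0.19 -0.25 -0.08 -1;0 0 0.5111 -0.225 -0.29 -0.098 -1;0 0 0.6 -0.255 -0.33 -0.098 -1;0 0 0.6556 -0.29 -0.36 -0.098 -1"

```text
time: 1.7
eef_pos: [0.3931, 0.1682, 0.3527]
tcp_rot: [0.664, 0.748, 0.001, 0.001]
contact_force: [0.9, 0.4, -0.0]
opening: 0.144
finger_force: 0.0
```

```bash
python3 - <<'E'
from h import *
np.set_printoptions(precision=4,suppress=True)
from scipy.spatial.transform import Rotation as R
s=ctrl.get_state(); print(s["time"],s["eef_pos"],s["qpos"],s["opening"]); Rm=R.from_quat(s["tcp_rot"]).as_matrix(); print(Rm)
print("need", 1000*Rm.T@(np.array([.5,0,.35])-s["eef_pos"]))
p=ctrl.read_camera("wrist"); E=np.linalg.inv(np.array(p["extrinsics"])); print(p["fx"],Rm.T@(E[:3,3]-s["eef_pos"]),Rm.T@E[:3,:3])
E
```

```text
1.7 [0.3931 0.1682 0.3527] [ 0.1662 -0.3527  2.0207 -0.0002  1.4704  0.0472] 0.14362116236826367
[[-0.1188  0.9929  0.0032]
 [ 0.9929  0.1188  0.0004]
 [-0.      0.0032 -1.    ]]
need [-179.7274   86.1543    2.9415]
340.3554441363546 [ 0.0822 -0.0004 -0.1212] [[-0.     -0.9468 -0.322 ]
 [ 1.     -0.0002  0.0005]
 [-0.0006 -0.322   0.9468]]
```

To row units: 118 mm / 1000 = 0.118, 100 mm / 1000 = 0.1.

>>> send_rows --rows "0 0 0 -0.04 0.045 0 -1;0 0 0 -0.083 0.1 0 -1;0 0 0 -0.083 0.118 0 -1;0 0 0 -0.083 0.118 0 -1;0 0 0 -0.083 0.118 0 -1"

```text
time: 2.38
eef_pos: [0.5195, 0.1028, 0.3512]
tcp_rot: [0.662, 0.75, -0.0, -0.0]
contact_force: [-0.4, 0.8, 0.2]
opening: -0.002
finger_force: 0.0
```

```bash
python3 - <<'E'
from h import *
import pickle
np.set_printoptions(precision=4,suppress=True)
s=ctrl.get_state(); print(s["time"],s["eef_pos"],s["opening"])
p=ctrl.read_camera("wrist"); pickle.dump(p,open("w1.pkl","wb"))
pickle.dump(ctrl.read_camera("top"),open("t1.pkl","wb"))
cv2.imwrite("pics/w1.png",cv2.resize(p["color"][:,:,::-1],(800,600),interpolation=cv2.INTER_CUBIC))
for t in("teal_carton","date_panel","date_coder","knob_top","guide_corner"):
    for r in ctrl.look_for(p,t)[:4]:
        q=w(p,r["position"])[:3]; print(t,round(r["p"],2),q,np.round(proj(p,q)))
E
```

```text
2.375 [0.5195 0.1028 0.3512] -0.0017692120752784144
teal_carton 0.79 [ 0.4851 -0.038   0.0406] [222. 237.]
teal_carton 0.72 [ 0.5598 -0.2299  0.0394] [258. 349.]
teal_carton 0.7 [ 0.36   -0.1386  0.0379] [133. 287.]
teal_carton 0.69 [ 0.6609 -0.0965  0.035 ] [336. 283.]
date_panel 0.96 [ 0.3578 -0.1349  0.0379] [131. 285.]
date_panel 0.9 [ 0.664  -0.1036  0.0369] [337. 288.]
date_panel 0.71 [ 0.5602 -0.2317  0.0397] [258. 350.]
date_panel 0.63 [ 0.4829 -0.0406  0.0361] [221. 237.]
date_coder 0.81 [0.6774 0.1205 0.0227] [378. 140.]
knob_top 0.95 [0.6707 0.0972 0.1595] [413. 189.]
guide_corner 0.96 [0.6789 0.1216 0.0105] [377. 138.]
```

View pics/w1.png

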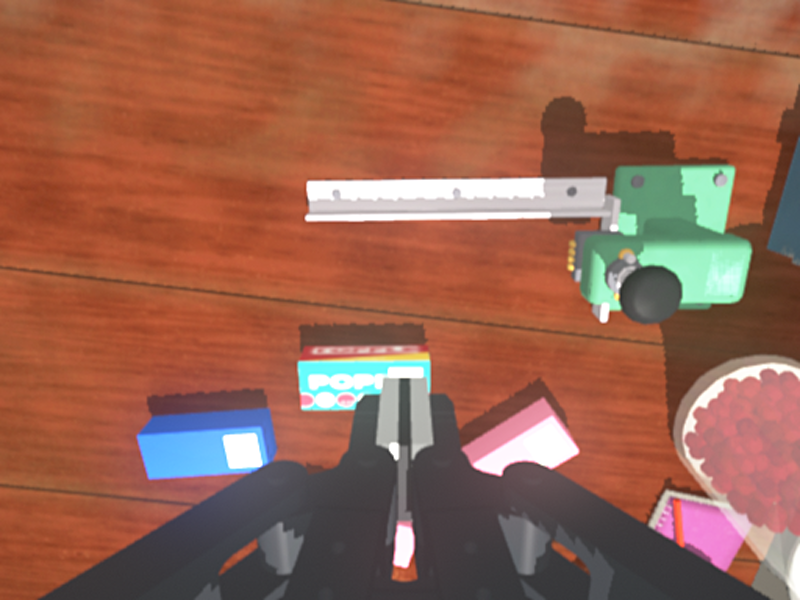

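The wrist view shows the side guide running from (306,218) to (550,215), nearly parallel to tool y. The coder head is at (650,290) with its end stop at (602,315), and the teal carton is at (365,385), partly behind the fingers.

```bash
cat > m.py <<'E'
from h import *
import pickle
np.set_printoptions(precision=4,suppress=True)
p=pickle.load(open("w1.pkl","rb")); g=p["color"].astype(float); gr=g.min(2)
# inner top edge of side guide
us=np.arange(205,345,5); vs=[]
for u in us:
    c=gr[133:146,u-2:u+3].mean(1); d=np.diff(c); i=d.argmin(); ww=-np.clip(d[max(i-1,0):i+2],None,0); vs.append(133+.5+(np.arange(max(i-1,0),i+2)[:len(ww)]*ww).sum()/ww.sum())
k=np.polyfit(us,vs,1); print("res",np.abs(np.polyval(k,us)-vs).max())
A=ray(p,205,np.polyval(k,205),.022);B=ray(p,345,np.polyval(k,345),.022); yaw=np.arctan2(*(B-A)[[1,0]]); print(A,B,"yaw",yaw)
r=gr[138,185:205]; print("left end",r)
ue=185+np.diff(r).argmax()+.5; L=ray(p,ue,np.polyval(k,ue),.022); print("left end",ue,L,"corner from it",L[:2]+.26*np.array([np.cos(yaw),np.sin(yaw)]))
hsv=cv2.cvtColor(p["color"],cv2.COLOR_RGB2HSV)
m=((gr.max()*0+g.max(2)<60)).astype(np.uint8); m[:160]=0;m[215:]=0;m[:,:390]=0;m[:,445:]=0
n,l,st,ce=cv2.connectedComponentsWithStats(m); j=1+st[1:,4].argmax(); print("knob",st[j],ce[j],ray(p,*ce[j],.160))
for nm,pp in(("w",p),("t",pickle.load(open("t1.pkl","rb")))):
    h=cv2.cvtColor(pp["color"],cv2.COLOR_RGB2HSV); m=((h[...,0]>78)&(h[...,0]<98)&(h[...,1]>110)&(h[...,2]>70)).astype(np.uint8)
    if nm=="t": m[:,:235]=0;m[:,290:]=0;m[:170]=0;m[:,:]*=1;m[225:]=0
    else: m[:210]=0;m[280:]=0;m[:,:180]=0;m[:,290:]=0
    cs=max(cv2.findContours(m,0,2)[0],key=cv2.contourArea); re=cv2.minAreaRect(cs); bx=cv2.boxPoints(re); print(nm,re); print(np.array([ray(pp,*q,.035) for q in bx]))
E
python3 m.py
```

```text
res 0.2481099782245053
[0.4487 0.0905 0.022 ] [0.6335 0.1159 0.022 ] yaw 0.13682352210362245
left end [ 50.  55.  53.  55.  54.  55.  55.  54.  51.  54. 166. 255. 255. 255.
 255. 255. 255. 255. 255. 255.]
left end 194.5 [0.4348 0.0886 0.022 ] corner from it [0.6924 0.124 ]
knob [397 173  12  20  34] [400.0294 182.3824] [0.6565 0.1026 0.16  ]
w ((232.5, 242.5), (21.0, 83.0), 90.0)
[[ 0.4403 -0.0388  0.035 ]
 [ 0.5571 -0.0242  0.035 ]
 [ 0.5617 -0.0575  0.035 ]
 [ 0.4423 -0.0724  0.035 ]]
t ((253.68919372558594, 195.1351318359375), (33.04419708251953, 8.219949722290039), 80.53767395019531)
[[ 0.557  -0.0175  0.035 ]
 [ 0.5614 -0.047   0.035 ]
 [ 0.4423 -0.0638  0.035 ]
 [ 0.4381 -0.0348  0.035 ]]
```

To row units: 270 mm / 1000 = 0.27, 250 mm / 1000 = 0.25, -0.7 degrees / 90 = -0.0078.

>>> send_rows --rows "0 0 -0.0078 -0.04 -0.008 0.02 0.3;0 0 -0.0078 -0.09 -0.02 0.06 0.3;0 0 -0.0078 -0.14 -0.032 0.11 0.3;0 0 -0.0078 -0.19 -0.042 0.15 0.3;0 0 -0.0078 -0.207 -0.042 0.2 0.3;0 0 -0.0078 -0.207 -0.042 0.25 0.3;0 0 -0.0078 -0.207 -0.042 0.27 0.3;0 0 -0.0078 -0.207 -0.042 0.27 0.3"

```text
time: 3.72
eef_pos: [0.5024, -0.1077, 0.0794]
tcp_rot: [0.658, 0.753, -0.001, -0.002]
contact_force: [-0.2, -0.5, 0.2]
opening: 0.65
finger_force: 0.0
```

```bash
cat > st.py <<'E'
from h import *
import sys
from scipy.spatial.transform import Rotation as R
np.set_printoptions(precision=4,suppress=True)
C=np.array([.6924,.124]);yaw=.1368;c,s_=np.cos(yaw),np.sin(yaw);Rc=np.array([[c,-s_],[s_,c]])
def rep():
    s=ctrl.get_state(); Rm=R.from_quat(s["tcp_rot"]).as_matrix(); e=np.array(s["eef_pos"])
    print("t",s["time"],"world",e,"coder mm",1000*Rc.T@(e[:2]-C),"tool-y yaw deg rel coder",np.degrees(np.arctan2(Rm[1,1],Rm[0,1])-yaw),"F",np.array(s["contact_force"]),"open",s["opening"],"q",np.array(s["qpos"]))
if __name__=="__main__":
    rep()
    if len(sys.argv)>1:
        cam,f=sys.argv[1:3]; p=ctrl.read_camera(cam); cv2.imwrite(f,cv2.resize(p["color"][:,:,::-1],(800,600),interpolation=cv2.INTER_CUBIC))
E
python3 st.py wrist pics/w2.png
```

```text
t 3.725 world [ 0.5024 -0.1077  0.0794] coder mm [-219.7938 -203.5946] tool-y yaw deg rel coder -0.0851820177998426 F [-0.2262 -0.4823  0.2205] open 0.6501473649786017 q [-0.4088  0.1554  2.0844  0.      0.9064 -0.5441]
```

View pics/w2.png

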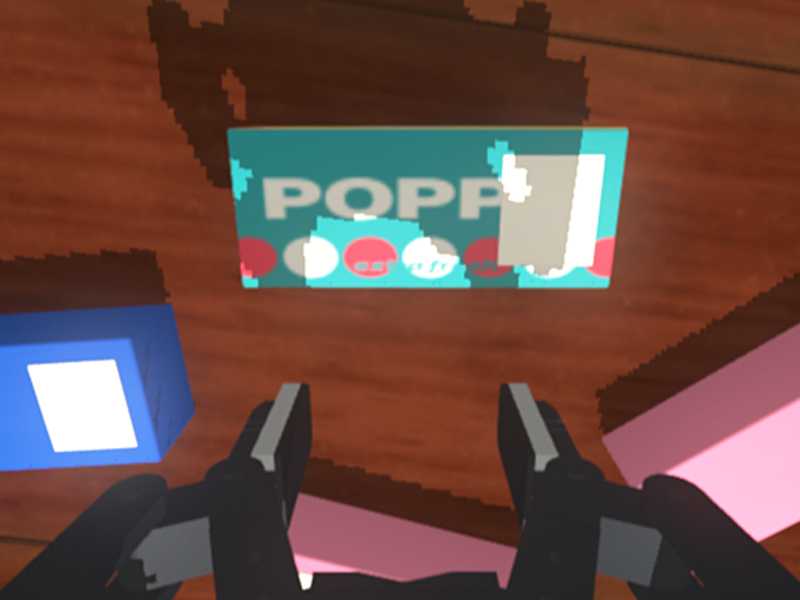

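The view shows the teal carton square to the tool. Its near edge is at row 288 (columns 243–610), the fingers are centred below it, and the blue carton (160,400) and the pink one (700,430) are clear. Next: lower, then push sideways.

To row units: 51 mm / 1000 = 0.051, 43 mm / 1000 = 0.043.

>>> send_rows --rows "0 0 0 0 0 0.025 0.3;0 0 0 0 0 0.051 0.3;0 0 0 0 0 0.051 0.3;0 0 0 0.01 0 0.051 0.3;0 0 0 0.016 0.001 0.051 0.3;0 0 0 0.024 0.002 0.051 0.3;0 0 0 0.033 0.004 0.051 0.3;0 0 0 0.043 0.006 0.051 0.3"

```text
time: 4.78
eef_pos: [0.5043, -0.0643, 0.0307]
tcp_rot: [0.658, 0.753, 0.0, 0.0]
contact_force: [-0.3, -1.1, 0.3]
opening: 0.65
finger_force: 0.6
```

To row units: 84 mm / 1000 = 0.084, 78 mm / 1000 = 0.078.

>>> send_rows --rows "0 0 0 0.012 0.002 0 0.3;0 0 0 0.024 0.004 0 0.3;0 0 0 0.036 0.006 0 0.3;0 0 0 0.048 0.008 0 0.3;0 0 0 0.06 0.01 0 0.3;0 0 0 0.07 0.011 0 0.3;0 0 0 0.078 0.012 0 0.3;0 0 0 0.084 0.013 0 0.3"

```text
time: 5.78
eef_pos: [0.5054, 0.0207, 0.0302]
tcp_rot: [0.658, 0.753, -0.0, -0.0]
contact_force: [0.2, -0.3, -0.3]
opening: 0.651
finger_force: 0.4
```

```bash
python3 st.py wrist pics/w3.png
```

```text
t 5.775 world [0.5054 0.0207 0.0302] coder mm [-199.3317  -76.8019] tool-y yaw deg rel coder -0.0662658342374067 F [ 0.2003 -0.2716 -0.2821] open 0.651249341666156 q [-0.1598  0.228   2.1153  0.      0.7986 -0.2955]
```

View pics/w3.png

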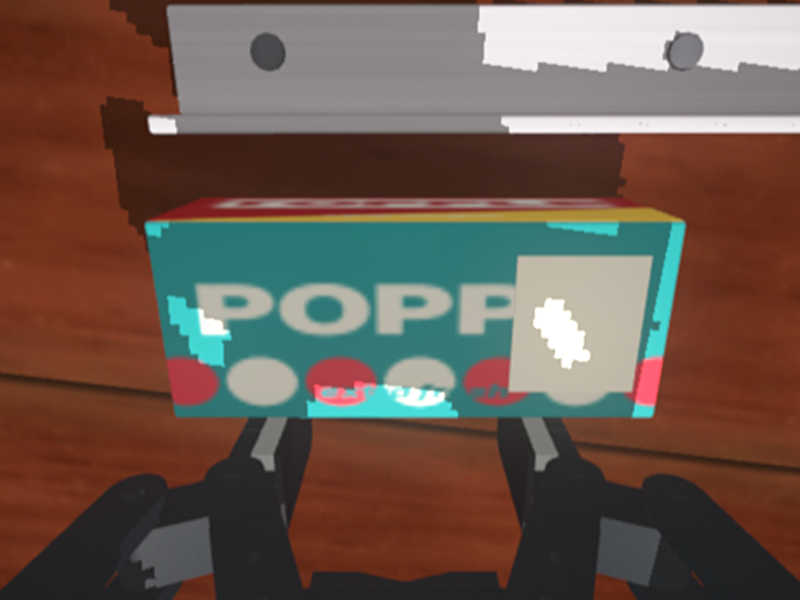

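The carton is square and parallel to the guide (guide lip at row 125, carton edge at row 220), with the fingers touching its near side at row 415. Next: finish the sideways push.

To row units: 18 mm / 1000 = 0.018, 16 mm / 1000 = 0.016.

>>> send_rows --rows "0 0 0 0.006 0.001 0 0.3;0 0 0 0.011 0.002 0 0.3;0 0 0 0.014 0.002 0 0.3;0 0 0 0.016 0.002 0 0.3;0 0 0 0.018 0.002 0 0.3;0 0 0 0.018 0.002 0 0.3"

```text
time: 6.58
eef_pos: [0.5051, 0.0384, 0.0304]
tcp_rot: [0.658, 0.753, 0.0, -0.0]
contact_force: [-1.2, -0.0, 0.3]
opening: 0.65
finger_force: 0.0
```

```bash
python3 st.py
```

```text
t 6.575 world [0.5051 0.0384 0.0304] coder mm [-197.1888  -59.2299] tool-y yaw deg rel coder -0.08211753078758602 F [-1.2259 -0.0162  0.2787] open 0.6503148856532536 q [-0.1247  0.229   2.1137  0.0003  0.799  -0.2603]
```

To row units: 3 mm / 1000 = 0.003, 1.5 mm / 1000 = 0.0015.

>>> send_rows --rows "0 0 0 0.0015 0 0 0.3;0 0 0 0.003 0 0 0.3;0 0 0 0.003 0 0 0.3"

```text
time: 6.95
eef_pos: [0.5052, 0.0389, 0.0307]
tcp_rot: [0.657, 0.754, -0.002, 0.002]
contact_force: [-0.0, -9.4, 0.8]
opening: 0.656
finger_force: 5.0
```

To row units: 3 mm / 1000 = 0.003, 1.5 mm / 1000 = 0.0015.

>>> send_rows --rows "0 0 0 0.0015 0 0 0.3;0 0 0 0.003 0 0 0.3;0 0 0 0.003 0 0 0.3"

```text
time: 7.32
eef_pos: [0.5053, 0.0391, 0.0311]
tcp_rot: [0.656, 0.754, -0.003, 0.004]
contact_force: [-3.1, -21.4, 1.4]
opening: 0.652
finger_force: 10.6
```

```bash
python3 st.py wrist pics/w4.png
```

```text
t 7.325 world [0.5053 0.0391 0.0311] coder mm [-196.9444  -58.5549] tool-y yaw deg rel coder 0.10063461573828678 F [ -3.0771 -21.4212   1.4321] open 0.6516596012780017 q [-0.1186  0.2279  2.1134 -0.0138  0.798  -0.2476]
```

View pics/w4.png

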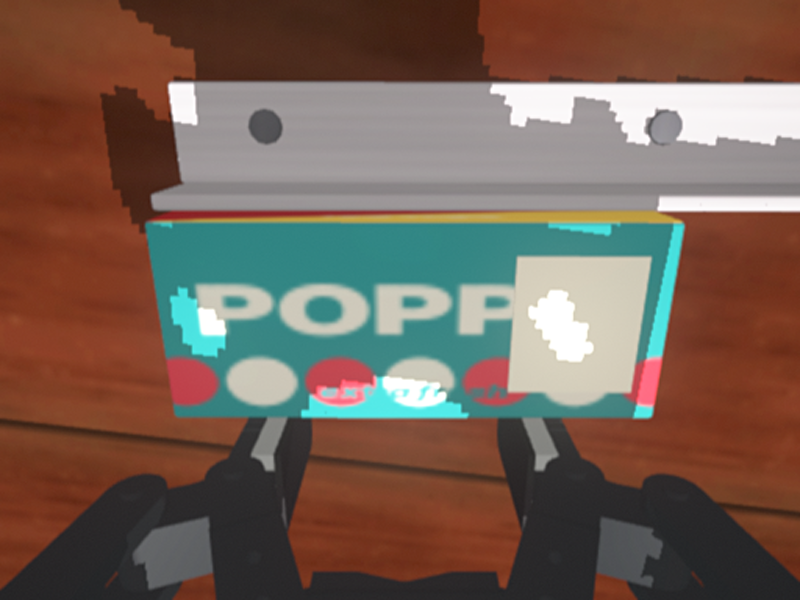

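The carton is flush against the side guide: the gap at row 212 is even, and the force reads 21 N. Now to back off, lift, and move behind the trailing end with the fingers shut.

To row units: -81 mm / 1000 = -0.081, -80 mm / 1000 = -0.08.

>>> send_rows --rows "0 0 0 -0.01 0 0 0.3;0 0 0 -0.022 0 0 0.3;0 0 0 -0.022 0 -0.04 0.3;0 0 0 -0.022 0 -0.08 -1;0 0 0 0 -0.03 -0.08 -1;0 0 0 0.03 -0.07 -0.08 -1;0 0 0 0.03 -0.081 -0.08 -1;0 0 0 0.03 -0.081 -0.08 -1"

```text
time: 8.38
eef_pos: [0.42, 0.0629, 0.1105]
tcp_rot: [0.658, 0.753, 0.0, 0.0]
contact_force: [0.1, -0.1, 0.8]
opening: 0.0
finger_force: 0.0
```

>>> send_rows --rows "0 0 0 0 0 0 -1;0 0 0 0 0 0 -1"

```text
time: 8.62
eef_pos: [0.4211, 0.0625, 0.1106]
tcp_rot: [0.658, 0.753, 0.0, 0.0]
contact_force: [0.0, 0.5, 0.2]
opening: -0.001
finger_force: 0.0
```

```bash
python3 st.py wrist pics/w5.png
```

```text
t 8.625 world [0.4211 0.0625 0.1106] coder mm [-277.1006  -23.8923] tool-y yaw deg rel coder -0.12238743733369252 F [0.0421 0.4756 0.1919] open -0.0005488819996270777 q [-0.0918 -0.1025  2.2794  0.      0.964  -0.2265]
```

View pics/w5.png

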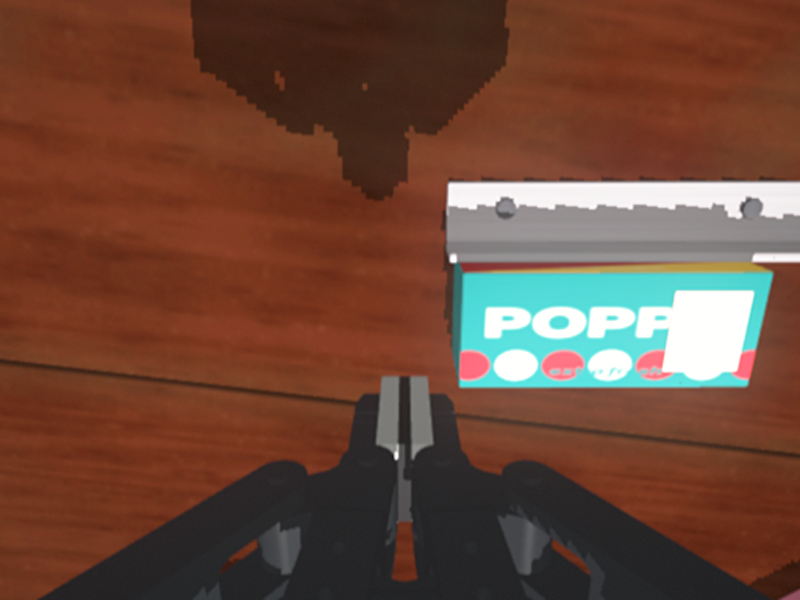

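The fingers are behind the carton's near end (column 460, about 10 mm of clearance) and the carton is still flush. Next: lower and push along the guide.

>>> send_rows --rows "0 0 0 0 0 0.03 -1;0 0 0 0 0 0.06 -1;0 0 0 0 0 0.08 -1;0 0 0 0 0 0.08 -1;0 0 0 0 0.005 0.08 -1;0 0 0 0 0.01 0.08 -1;0 0 0 0 0.016 0.08 -1;0 0 0 0 0.024 0.08 -1"

```text
time: 9.68
eef_pos: [0.4443, 0.0663, 0.0307]
tcp_rot: [0.658, 0.753, 0.0, 0.0]
contact_force: [-1.8, 0.4, 0.9]
opening: 0.0
finger_force: 0.7
```

To row units: 78 mm / 1000 = 0.078, 70 mm / 1000 = 0.07.

>>> send_rows --rows "0 0 0 0 0.01 0 -1;0 0 0 0 0.02 0 -1;0 0 0 0 0.03 0 -1;0 0 0 0 0.04 0 -1;0 0 0 0 0.05 0 -1;0 0 0 0 0.06 0 -1;0 0 0 0 0.07 0 -1;0 0 0 0 0.078 0 -1"

```text
time: 10.68
eef_pos: [0.5218, 0.0769, 0.0303]
tcp_rot: [0.658, 0.753, 0.0, 0.0]
contact_force: [-1.4, -0.1, 1.0]
opening: 0.001
finger_force: 0.8
```

```bash
python3 st.py wrist pics/w6.png
```

```text
t 10.675 world [0.5218 0.0769 0.0303] coder mm [-175.4305  -23.4275] tool-y yaw deg rel coder -0.07741779790832855 F [-1.3986 -0.0509  0.9697] open 0.0007662433967147988 q [-0.0462  0.2681  2.0639  0.      0.8093 -0.1817]
```

View pics/w6.png

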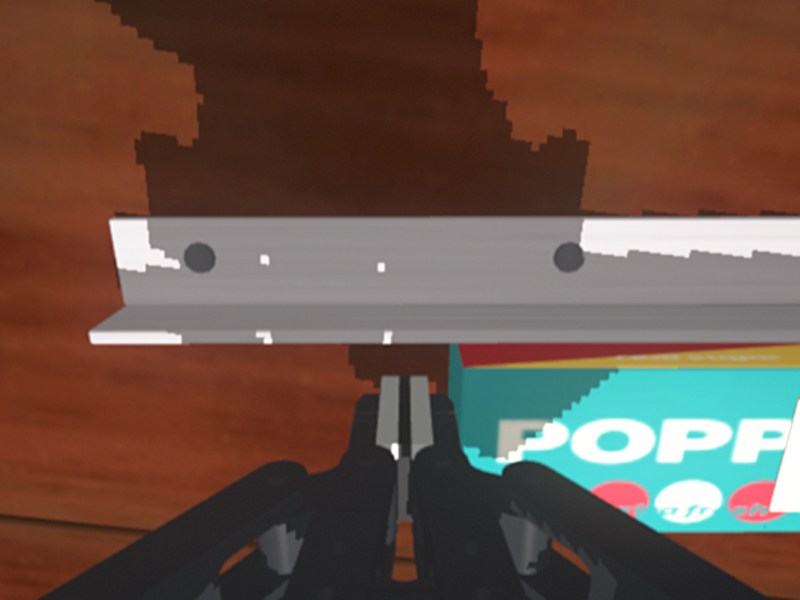

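The carton still runs parallel to the guide, with an even side strip at rows 345–367. Continuing to the end stop.

To row units: 38 mm / 1000 = 0.038, 36 mm / 1000 = 0.036.

>>> send_rows --rows "0 0 0 0 0.009 0 -1;0 0 0 0 0.018 0 -1;0 0 0 0 0.026 0 -1;0 0 0 0 0.032 0 -1;0 0 0 0 0.036 0 -1;0 0 0 0 0.038 0 -1;0 0 0 0 0.038 0 -1"

```text
time: 11.6
eef_pos: [0.559, 0.0819, 0.0304]
tcp_rot: [0.658, 0.753, 0.0, 0.0]
contact_force: [-0.7, -0.1, 0.9]
opening: 0.001
finger_force: 0.0
```

To row units: 3 mm / 1000 = 0.003, 1.5 mm / 1000 = 0.0015.

>>> send_rows --rows "0 0 0 0 0.0015 0 -1;0 0 0 0 0.003 0 -1;0 0 0 0 0.003 0 -1"

```text
time: 11.98
eef_pos: [0.5619, 0.0824, 0.0304]
tcp_rot: [0.658, 0.753, 0.0, 0.0]
contact_force: [-0.5, -1.1, 0.6]
opening: 0.0
finger_force: 0.3
```

```bash
python3 st.py
```

```text
t 11.975 world [0.5619 0.0824 0.0304] coder mm [-134.983   -23.4602] tool-y yaw deg rel coder -0.07948483359173217 F [-0.5364 -1.1291  0.6084] open 3.388978400046723e-05 q [-0.0331  0.3421  1.9656  0.0001  0.8335 -0.1686]
```

To row units: 3 mm / 1000 = 0.003, 1.5 mm / 1000 = 0.0015.

>>> send_rows --rows "0 0 0 0 0.0015 0 -1;0 0 0 0 0.003 0 -1;0 0 0 0 0.003 0 -1"

```text
time: 12.35
eef_pos: [0.5644, 0.0827, 0.0303]
tcp_rot: [0.658, 0.753, -0.0, -0.0]
contact_force: [-2.1, -0.4, 1.1]
opening: 0.003
finger_force: 1.3
```

To row units: 3 mm / 1000 = 0.003, 1.5 mm / 1000 = 0.0015.

>>> send_rows --rows "0 0 0 0 0.0015 0 -1;0 0 0 0 0.003 0 -1;0 0 0 0 0.003 0 -1"

```text
time: 12.72
eef_pos: [0.5645, 0.0828, 0.0299]
tcp_rot: [0.657, 0.754, -0.003, -0.003]
contact_force: [-10.4, -1.8, 8.9]
opening: -0.001
finger_force: 5.7
```

```bash
python3 st.py
```

```text
t 12.725 world [0.5645 0.0828 0.0299] coder mm [-132.2738  -23.3625] tool-y yaw deg rel coder -0.03364119314608908 F [-10.3902  -1.7674   8.9085] open -0.0007448206518642861 q [-0.0316  0.3519  1.9534 -0.0017  0.8457 -0.1667]
```

To row units: -150 mm / 1000 = -0.15, -120 mm / 1000 = -0.12.

>>> send_rows --rows "0 0 0 0 -0.01 0 -1;0 0 0 0 -0.025 0 -1;0 0 0 0 -0.03 -0.04 -1;0 0 0 0 -0.03 -0.08 -1;0 0 0 -0.04 -0.01 -0.12 -1;0 0 0 -0.09 0.02 -0.15 -1;0 0 0 -0.09 0.02 -0.15 -1;0 0 0 -0.09 0.02 -0.15 -1"

```text
time: 13.72
eef_pos: [0.5988, -0.0033, 0.1796]
tcp_rot: [0.658, 0.753, -0.0, -0.001]
contact_force: [-0.1, 0.3, -0.7]
opening: -0.002
finger_force: 0.0
```

```bash
python3 st.py wrist pics/w7.png
```

```text
t 13.725 world [ 0.5988 -0.0033  0.1796] coder mm [-110.0709 -113.3404] tool-y yaw deg rel coder -0.11866127004473136 F [-0.1     0.2967 -0.6867] open -0.002270728735978626 q [-0.175   0.1916  1.8307  0.0004  1.1204 -0.3099]
```

View pics/w7.png

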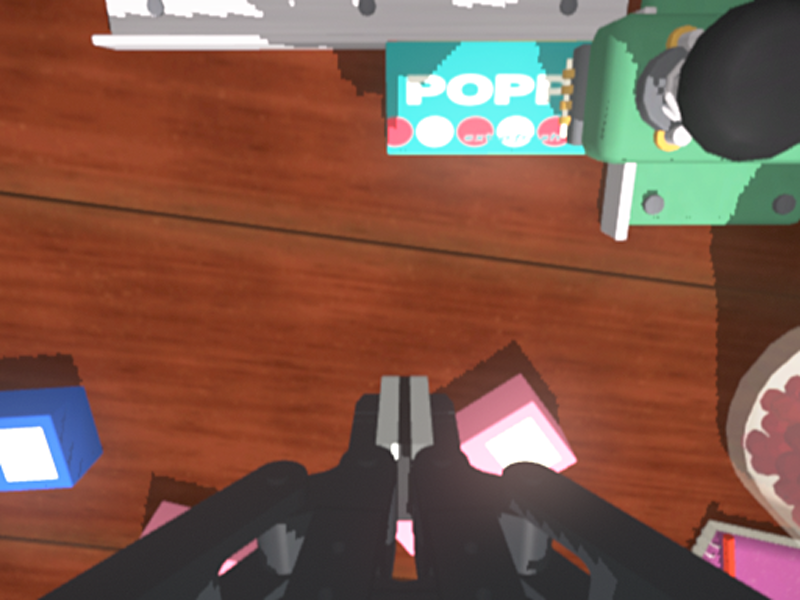

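To row units: 149 mm / 1000 = 0.149, 130 mm / 1000 = 0.13.

>>> send_rows --rows "0 0 0 0.02 0.01 0 -1;0 0 0 0.042 0.018 0.04 -1;0 0 0 0.042 0.018 0.09 -1;0 0 0 0.042 0.018 0.13 -1;0 0 0 0.042 0.018 0.149 -1;0 0 0 0.042 0.018 0.149 -1;0 0 0 0.048 0.018 0.149 -1;0 0 0 0.052 0.018 0.149 -1"

```text
time: 14.78
eef_pos: [0.6119, 0.051, 0.0335]
tcp_rot: [0.658, 0.753, 0.001, 0.002]
contact_force: [0.1, 0.7, 0.7]
opening: -0.004
finger_force: 0.0
```

To row units: 4 mm / 1000 = 0.004, 3 mm / 1000 = 0.003.

>>> send_rows --rows "0 0 0 0.0015 0 0 -1;0 0 0 0.003 0 0 -1;0 0 0 0.004 0 0 -1;0 0 0 0.004 0 0 -1"

```text
time: 15.28
eef_pos: [0.6114, 0.0521, 0.033]
tcp_rot: [0.659, 0.752, 0.0, 0.002]
contact_force: [-0.5, -8.1, 2.8]
opening: 0.004
finger_force: 0.0
```

```bash
python3 st.py
```

```text
t 15.275 world [0.6114 0.0521 0.033 ] coder mm [-90.0481 -60.169 ] tool-y yaw deg rel coder -0.25014713897592983 F [-0.4862 -8.096   2.8044] open 0.0036608556382266423 q [-0.0793  0.4186  1.8526 -0.0029  0.8667 -0.2098]
```

To row units: 2 mm / 1000 = 0.002, 1 mm / 1000 = 0.001.

>>> send_rows --rows "0 0 0 0.001 0 0 -1;0 0 0 0.002 0 0 -1;0 0 0 0.002 0 0 -1"

```text
time: 15.65
eef_pos: [0.6114, 0.0522, 0.033]
tcp_rot: [0.66, 0.752, -0.0, 0.003]
contact_force: [-0.0, -16.3, 2.5]
opening: 0.003
finger_force: 0.0
```

To row units: -62 mm / 1000 = -0.062, -40 mm / 1000 = -0.04.

>>> send_rows --rows "0 0 0 -0.01 0 0 -1;0 0 0 -0.025 0 0 -1;0 0 0 -0.025 -0.03 -0.03 -1;0 0 0 -0.01 -0.062 -0.04 -1;0 0 0 0.03 -0.062 -0.04 -1;0 0 0 0.03 -0.062 -0.02 -1;0 0 0 0.03 -0.062 0 -1;0 0 0 0.03 -0.062 0 -1"

```text
time: 16.65
eef_pos: [0.5425, 0.078, 0.0297]
tcp_rot: [0.657, 0.754, -0.001, -0.002]
contact_force: [-0.5, -0.6, -0.5]
opening: -0.001
finger_force: 0.0
```

```bash
python3 st.py
```

```text
t 16.65 world [0.5425 0.078  0.0297] coder mm [-154.7309  -25.1153] tool-y yaw deg rel coder -0.04802874600822864 F [-0.5392 -0.6448 -0.5032] open -0.0014601951040053738 q [-0.0423  0.3093  2.0115  0.0001  0.825  -0.1784]
```

To row units: 24 mm / 1000 = 0.024, 22 mm / 1000 = 0.022.

>>> send_rows --rows "0 0 0 0 0.008 0 -1;0 0 0 0 0.016 0 -1;0 0 0 0 0.02 0 -1;0 0 0 0 0.022 0 -1;0 0 0 0 0.024 0 -1;0 0 0 0 0.024 0 -1"

```text
time: 17.4
eef_pos: [0.5648, 0.0808, 0.031]
tcp_rot: [0.657, 0.754, -0.003, -0.003]
contact_force: [-10.9, -3.3, 7.0]
opening: -0.004
finger_force: 5.2
```

>>> send_rows --rows "0 0 0 0 0.001 0 -1;0 0 0 0 0.002 0 -1;0 0 0 0 0.002 0 -1"

```text
time: 17.77
eef_pos: [0.5649, 0.0808, 0.031]
tcp_rot: [0.657, 0.754, -0.006, -0.005]
contact_force: [-16.5, -4.5, 12.8]
opening: -0.001
finger_force: 8.4
```

```bash
python3 st.py
```

```text
t 17.775 world [0.5649 0.0808 0.031 ] coder mm [-132.1695  -25.3778] tool-y yaw deg rel coder 0.001231302866095874 F [-16.523   -4.5362  12.8357] open -0.000905837853913079 q [-0.0347  0.3526  1.9498 -0.0029  0.8543 -0.1697]
```

>>> send_rows --rows "0 0 0 0 -0.012 0 -1;0 0 0 0 -0.025 0 -1;0 0 0 0 -0.025 -0.05 -1;0 0 0 0 -0.025 -0.11 -1;0 0 0 0 -0.025 -0.17 -1;0 0 0 -0.02 0 -0.225 -1;0 0 0 -0.04 0.04 -0.245 -1;0 0 0 -0.04 0.04 -0.245 -1"

```text
time: 18.77
eef_pos: [0.6175, 0.046, 0.2791]
tcp_rot: [0.658, 0.753, 0.002, 0.003]
contact_force: [-0.9, 0.9, -0.2]
opening: -0.002
finger_force: 0.0
```

```bash
python3 - <<'E'
from st import *
rep()
for n in("wrist","top","scene"):
    p=ctrl.read_camera(n)
    if n=="wrist": cv2.imwrite("pics/w8.png",cv2.resize(p["color"][:,:,::-1],(800,600),interpolation=cv2.INTER_CUBIC))
    for t in("knob_top","date_panel","teal_carton"):
        for r in ctrl.look_for(p,t)[:2]:
            q=w(p,r["position"])[:3]; print(n,t,round(r["p"],2),q,1000*Rc.T@(q[:2]-C))
E
```

```text
t 18.775 world [0.6175 0.046  0.2791] coder mm [-84.8327 -67.0083] tool-y yaw deg rel coder -0.15838412433111995 F [-0.8965  0.8534 -0.232 ] open -0.002111346730982782 q [-0.0893  0.1431  1.6974  0.      1.2947 -0.2233]
wrist knob_top 0.95 [0.6731 0.0976 0.1627] [-22.6825 -23.5406]
wrist date_panel 0.75 [0.6171 0.0945 0.0389] [-78.6405 -18.9617]
wrist date_panel 0.71 [ 0.6882 -0.083   0.036 ] [ -32.4401 -204.494 ]
wrist teal_carton 0.9 [0.618  0.0936 0.042 ] [-77.8639 -19.9212]
wrist teal_carton 0.85 [ 0.4727 -0.1969  0.0284] [-261.4294 -287.9213]
top knob_top 0.2 [0.5481 0.3515 0.0636] [-111.9368  245.0846]
top date_panel 0.67 [ 0.3609 -0.1416  0.0379] [-364.5855 -217.9027]
top date_panel 0.57 [ 0.6513 -0.1214  0.034 ] [ -74.144 -237.502]
top teal_carton 0.7 [ 0.3524 -0.1453  0.0365] [-373.566  -220.4259]
top teal_carton 0.61 [ 0.654  -0.1199  0.0384] [ -71.2662 -236.4094]
scene knob_top 0.69 [0.6719 0.0892 0.1182] [-25.0677 -31.6944]
scene date_panel 0.89 [0.6219 0.0733 0.0266] [-76.7801 -40.6381]
scene date_panel 0.73 [ 0.4966 -0.2319  0.0364] [-242.5085 -325.9206]
scene teal_carton 0.98 [ 0.34   -0.1613  0.032 ] [-388.056  -234.5729]
scene teal_carton 0.96 [ 0.6311 -0.1418  0.0327] [ -96.9622 -254.9174]
```

View pics/w8.png

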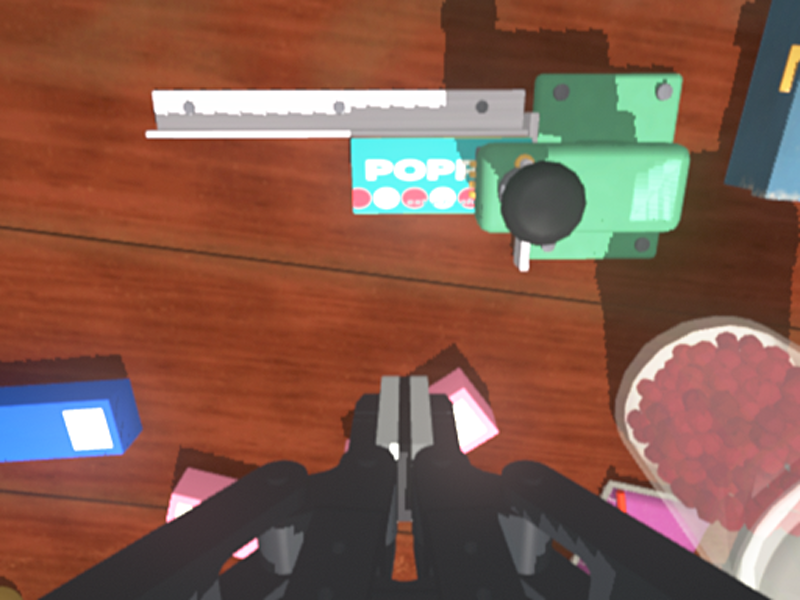

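The carton sits snug in the corner, with no gap to the guide at row 137. The knob is at (543,203), which measures as coder (-22.7,-23.5), in line with the given (-22,-25).

To row units: 80 mm / 1000 = 0.08, 62 mm / 1000 = 0.062.

>>> send_rows --rows "0 0 0 0.02 0.03 0 -1;0 0 0 0.043 0.062 0 -1;0 0 0 0.043 0.062 0.03 -1;0 0 0 0.043 0.062 0.06 -1;0 0 0 0.043 0.062 0.08 -1;0 0 0 0.043 0.062 0.08 -1"

```text
time: 20.12
eef_pos: [0.6694, 0.0981, 0.194]
tcp_rot: [0.658, 0.753, -0.001, -0.002]
contact_force: [-0.9, 0.8, -0.4]
opening: 0.001
finger_force: 0.0
```

```bash
python3 st.py
```

```text
t 20.125 world [0.6694 0.0981 0.194 ] coder mm [-26.2785 -22.5106] tool-y yaw deg rel coder -0.08204550805217804 F [-0.9334  0.7978 -0.3783] open 0.0010451884279716822 q [-0.0042  0.3411  1.6192 -0.      1.1855 -0.1395]
```

To row units: 22 mm / 1000 = 0.022, 20 mm / 1000 = 0.02.

>>> send_rows --rows "0 0 0 -0.002 0.004 0.002 -1;0 0 0 -0.002 0.004 0.006 -1;0 0 0 -0.002 0.004 0.01 -1;0 0 0 -0.002 0.004 0.014 -1;0 0 0 -0.002 0.004 0.017 -1;0 0 0 -0.002 0.004 0.02 -1;0 0 0 -0.002 0.004 0.022 -1;0 0 0 -0.002 0.004 0.022 -1"

```text
time: 21.12
eef_pos: [0.6755, 0.0967, 0.1763]
tcp_rot: [0.658, 0.753, 0.001, 0.001]
contact_force: [-1.5, -0.8, 8.6]
opening: -0.001
finger_force: 3.8
```

To row units: 3 mm / 1000 = 0.003, 2 mm / 1000 = 0.002.

>>> send_rows --rows "0 0 0 0 0 0.002 -1;0 0 0 0 0 0.003 -1;0 0 0 0 0 0.003 -1"

```text
time: 21.5
eef_pos: [0.6756, 0.0966, 0.1741]
tcp_rot: [0.658, 0.753, 0.001, 0.001]
contact_force: [-2.9, -0.2, 9.4]
opening: -0.001
finger_force: 4.7
```

```bash
python3 st.py
```

```text
t 21.5 world [0.6756 0.0966 0.1741] coder mm [-20.4215 -24.8002] tool-y yaw deg rel coder -0.06578757483001597 F [-2.912  -0.1874  9.3936] open -0.0008969088353617462 q [-0.0062  0.3694  1.6208 -0.0004  1.1491 -0.1417]
```

Nearly at the bottom. I'll press until the force climbs well past 10 N, which means the plunger is on its stop.

To row units: 3 mm / 1000 = 0.003, 2 mm / 1000 = 0.002.

>>> send_rows --rows "0 0 0 0 0 0.002 -1;0 0 0 0 0 0.003 -1;0 0 0 0 0 0.003 -1"

```text
time: 21.88
eef_pos: [0.6757, 0.0967, 0.1735]
tcp_rot: [0.657, 0.753, 0.001, 0.001]
contact_force: [-7.7, -0.9, 16.3]
opening: -0.0
finger_force: 7.7
```

To row units: 3 mm / 1000 = 0.003, 2 mm / 1000 = 0.002.

>>> send_rows --rows "0 0 0 0 0 0.002 -1;0 0 0 0 0 0.003 -1;0 0 0 0 0 0.003 -1;0 0 0 0 0 0.003 -1;0 0 0 0 0 0.003 -1;0 0 0 0 0 0.003 -1;0 0 0 0 0 0.003 -1;0 0 0 0 0 0.003 -1"

```text
time: 22.88
eef_pos: [0.6758, 0.0967, 0.1733]
tcp_rot: [0.657, 0.754, 0.001, 0.001]
contact_force: [-9.7, -1.4, 23.7]
opening: -0.005
finger_force: 11.6
```

The plunger is on its stop: 24 N with no further travel, held for over 0.75 s. Next: release, lift clear, and check.

To row units: -115 mm / 1000 = -0.115, -80 mm / 1000 = -0.08.

>>> send_rows --rows "0 0 0 0 0 -0.005 -1;0 0 0 0 0 -0.012 -1;0 0 0 0 0 -0.02 -1;0 0 0 0 0 -0.035 -1;0 0 0 0 0 -0.08 -1;0 0 0 -0.05 -0.06 -0.115 -1;0 0 0 -0.05 -0.06 -0.115 -1;0 0 0 -0.05 -0.06 -0.115 -1"

```text
time: 23.88
eef_pos: [0.6216, 0.0384, 0.2813]
tcp_rot: [0.658, 0.753, 0.0, 0.0]
contact_force: [0.5, 0.4, -0.5]
opening: -0.001
finger_force: 0.0
```

```bash
python3 - <<'E'
from st import *
rep()
a=ctrl.read_camera("wrist")["color"][:,:,::-1]; b=ctrl.read_camera("scene")["color"][110:310,180:420,::-1]
a=cv2.resize(a[:260],(640,325),interpolation=cv2.INTER_CUBIC);b=cv2.resize(b,(330,275),interpolation=cv2.INTER_CUBIC)
o=np.zeros((600,640,3),np.uint8);o[:325]=a;o[325:,:330]=b;cv2.imwrite("pics/w9.png",o)
p=ctrl.read_camera("wrist")
for r in ctrl.look_for(p,"knob_top")[:1]: print(w(p,r["position"])[:3])
E
```

```text
t 23.875 world [0.6216 0.0384 0.2813] coder mm [-81.814  -75.1699] tool-y yaw deg rel coder -0.17185855229580957 F [ 0.4649  0.3752 -0.5138] open -0.0010172670145395708 q [-0.1012  0.1522  1.6831  0.0003  1.3054 -0.235 ]
[0.6715 0.096  0.1584]
```

View pics/w9.png

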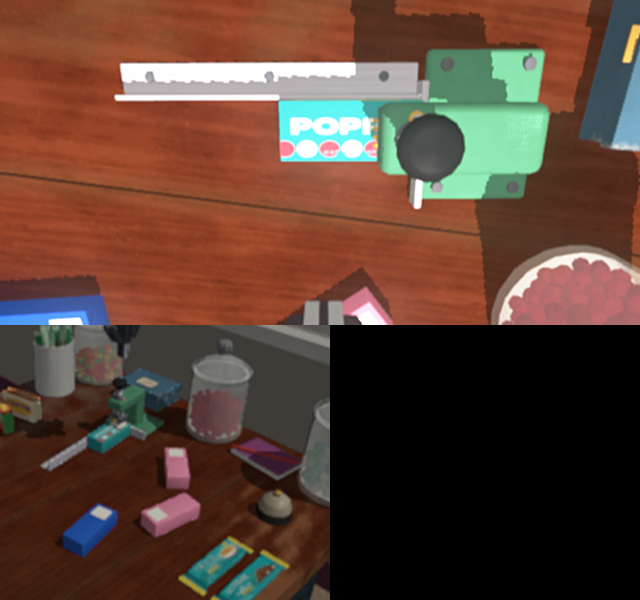

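The final view shows the carton at (330,130), still flush in the guides. The knob is back up at (430,147) and the other goods haven't moved. Handing in.

```bash
python3 -c "
from plant import ctrl
print(ctrl.sign_off())"
```

```text
the job is handed in; nothing more can be done
None
```

The teal carton was pushed home flush against the side guide and end stop, the knob was held on its stop for about a second and came back up, and I handed the job in at about 24 s; I saw no bystander moved, but I couldn't see the printed date under the stamp head.

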